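# Reload a row of pipe fittings into the packing rack in reverse order

### The arm

A 7-joint arm with a two-finger parallel gripper is mounted at the origin on the work surface. World frame = base frame: x ahead of the robot, y to its left, z up, the work surface at z = 0. Lengths are in m, angles in rad, forces in N, time in s.
With the tool pointing down it reaches from about 0.4 to 0.85 m from the base axis. Payload 10.4 kg.
Tool frame: the origin (TCP) lies at the very end of the fingers, on their centre line; the grasp point (between the pads) lies 19 mm behind it; z points along the fingers, y is the direction in which the jaws open and shut (so a half turn about z gives the same grasp; the last joint's range is limited). The gripper opens to 85 mm and grips with 20 to 120 N. Pads are 22 mm wide; open, the fingers measure 114 mm over their backs; the gripper's body (76 mm by 85 mm) begins 54 mm behind the grasp point. The pads swing forward as they close: fully open they stand 13 mm farther back than shut.
Start: joints at [-1.131, 0.332, -0.065, 1.46, 0.022, 1.35, -0.088], TCP at [0.279, 0.559, 0.231] pointing down, gripper open.
Joint ranges: [-2.6, 2.6], [-0.5, 2.12], [-1.47, 1.34], [0.16, 2.42], [-1.27, 4.41], [0.06, 2.06], [-2.6, 2.6]. Speed limits (rad/s): [2.22, 2.22, 2.79, 2.79, 3.14, 3.14, 3.14].

### API

Orientations are given as a unit quaternion [x, y, z, w].
In Python, from workcell import get_obs, camera, camera_info, hand_in gives the robot as it stands.
- The arm moves only by the tool move_arm, never from a script. Its argument "moves" is a list of rows, each a list of 3 entries, a list of its own where there are three numbers: the shift along the tool's x, y, z in units of 25 mm (1.0 is 25 mm), then the turn, a rotation vector about the tool's x, y, z in degrees, then the opening, from 0 (shut) to 1 (fully open). A call has 1 to 5 rows; each row shifts and turns the commanded pose from where the row before left it, along the tool's axes as they then stand; what a row does not reach is not made up. A row lasts 1/8 s, in which the tool goes at most 62.5 mm and 10.7 degrees, less where a joint would pass 70% of its speed; a pose out of reach is approached as far as the arm can. A call is refused whole if a number of a shift passes 1 or a number of a turn 10.7, either way. A call with a gripper value outside its range is refused whole. The fingers move at their own pace and stop on an object; "squeeze" is the grip in N (left out, the last holds). Time passes only in rows, so rows that do not move let the fingers close. It gives the time, the measured TCP pose, the force and the opening at its end, in the units of the state.
- get_obs(): the state, without advancing time (a new reading comes with each control period).
- camera(name): name is "side" or "top"; returns the picture (480x640x3 uint8, red, green, blue); there is no depth.
- camera_info(name): a dict with "fx", "fy", "cx", "cy" (pixels), "D" ([k1, k2, p1, p2, k3] as OpenCV has them; the pictures are not rectified), "origin" and "rotation" of the camera in the world. Camera axes: x right, y down, z forward; pixel columns grow to the right and rows downward; lengths in m; the calibration is good to about 2 mm. A picture is of the moment at which its call begins. camera_info takes no time and is no camera call.
- hand_in(): hands the job in, once; it reports no verdict.
The state is a dict: "clock": time; "joint_pos": joint angles; "joint_velocities": joint speeds; "tau": joint torques, N m; "position": TCP position; "ee_rot": TCP orientation; "ft_force": force on the tool from outside, world axes, zero at the start; "torque": the same for the moment, N m; "grip_width": opening from 0.0 (shut) to 1.0 (fully open).
Only numpy, scipy, OpenCV 4.12 (cv2) and the standard library are available. Lean on these libraries where they do the work, as an engineer would, in place of code of your own. Each camera call takes 0.05 s, during which the arm holds its last target. There are 200 camera calls.

### The job

Move the four pipe fittings from the grey storage rack into the empty wooden packing rack, in reverse order: as seen from the robot, the fitting that stood leftmost goes into the rightmost pocket, the second from the left into the second pocket from the right, and so on. Each must end standing upright, foot down, on the floor of its own pocket, released and at rest.

Things in the scene. Friction and masses are not known exactly. Their poses are not given: they have to be found in the camera images.
- coupling_center (a point): Straight pipe coupling: plain round open tube, 44 mm outside diameter (a 47 mm bead on the bottom 5 mm), 64 mm tall, 4 mm wall. White plastic, 50 to 110 g, stands upright in its tray at the start. The point is at its centre, 32 mm above its foot; z is its axis, pointing up. Grip it on the outside of the tube, e.g. 10 mm above the centre.
- square_sleeve_center (a point): Square duct sleeve: open square tube, 40 x 40 mm outside, 64 mm tall, 3 mm wall. White plastic, 50 to 110 g, stands upright in its tray at the start. The point is at its centre, 32 mm above its foot; z is its axis, pointing up. x and y are normal to its flat sides. Grip it across two flats, e.g. 10 mm above the centre.
- reducer_center (a point): Pipe reducer: hollow round, 50 mm diameter for the lower 34 mm, tapering to a 34 mm diameter neck from 42 mm up to its top at 72 mm. White plastic, 50 to 110 g, stands upright in its tray at the start. The point is at its centre, 36 mm above its foot; z is its axis, pointing up. Grip it by the neck, e.g. 21 mm above the centre.
- plug_center (a point): Screw plug: solid round body 44 mm in diameter with a thin 51 mm flange at 26 to 30 mm, then a hexagonal head up to its top at 58 mm, 39 mm across corners along its own x axis and 34 mm across flats along its own y axis. White plastic, 50 to 110 g, stands upright in its tray at the start. The point is at its centre, 29 mm above its foot; z is its axis, pointing up. Grip it by the head, across flats or otherwise, e.g. 16 mm above the centre.
- coupling_tray: Small grey plastic tray, 76 mm square, fixed on the storage rack; its white front tag (towards the robot) shows a thin ring. The coupling stands in it at the start. Which of the four bays it occupies varies, and it never moves, so it marks where that fitting came from. Origin: centre of its underside, 12 mm above the table; floor 4 mm above that, rim 3 mm thick rising 10 mm above the floor.
- square_tray: Small grey plastic tray, 76 mm square, fixed on the storage rack; its white front tag (towards the robot) shows a square outline. The square sleeve stands in it at the start. Which of the four bays it occupies varies, and it never moves, so it marks where that fitting came from. Origin: centre of its underside, 12 mm above the table; floor 4 mm above that, rim 3 mm thick rising 10 mm above the floor.
- reducer_tray: Small grey plastic tray, 76 mm square, fixed on the storage rack; its white front tag (towards the robot) shows two rings, one inside the other. The reducer stands in it at the start. Which of the four bays it occupies varies, and it never moves, so it marks where that fitting came from. Origin: centre of its underside, 12 mm above the table; floor 4 mm above that, rim 3 mm thick rising 10 mm above the floor.
- plug_tray: Small grey plastic tray, 76 mm square, fixed on the storage rack; its white front tag (towards the robot) shows a filled hexagon. The screw plug stands in it at the start. Which of the four bays it occupies varies, and it never moves, so it marks where that fitting came from. Origin: centre of its underside, 12 mm above the table; floor 4 mm above that, rim 3 mm thick rising 10 mm above the floor.
- storage_rack: Grey steel rack, 344 mm long with low end plates 34 mm tall, holding the four trays in a row; fixed. Origin: on the table under the middle of the row. Its y runs along the row, to the left as seen from the robot (within 9 degrees of the world's y); tray centres at y = +120, +40, -40, -120 mm, x = 0, left to right.
- packing_rack: Plain wooden rack, 344 x 88 mm, empty at the start, with four square pockets in a row; fixed. Origin: on the table under its centre. Its y runs along the row, to the left as seen from the robot (within 9 degrees of the world's y); pocket centres at y = +120, +40, -40, -120 mm, x = 0, left to right. Pockets are 72 mm square, floor 12 mm above the table, walls 8 mm thick rising 10 mm above the floor. Either rack may be the nearer one.
Things that resemble listed ones, but are neither listed nor needed, are in the scene too. Leave any purple look-alike of the part that bears reducer_center alone.

How it is judged:
By the outcome, as a careful person would: the job done as asked, in the order asked, and still so for the second after the job is handed in, with the robot touching nothing.
It also fails if it takes over 93 s, if anything falls off the work surface, if the arm or the gripper's body presses on something with over 40 N, if the wrist force passes 120 N, or if a joint passes its speed limit or range.

## Working session

There is one attempt and no reset: what is moved stays moved. The work goes in short steps, Python scripts to look and compute and a tool call to move; the robot and the scene stay as the last step left them, time stands still between calls to the robot, and variables do not carry over. Pictures are saved under pics/ and viewed, about 12 in all and at most 16, crops included, and the job is handed in when it is done.

Besides the shell and the picture viewer there is one more tool, called after ">>>" as name(argument=value, ...), one argument or row to a line, values as JSON. move_arm: Moves the arm, as the interface text tells. Its arguments: {"type":"object","properties":{"moves":{"type":"array","items":{"type":"array"}},"squeeze":{"type":"number"}},"required":["moves"]}

```bash
mkdir -p pics; ls
python3 - <<'E'
from workcell import *
import cv2
for n in("top","side"):
    cv2.imwrite(f"pics/{n}0.png",camera(n)[:,:,::-1]); print(n,camera_info(n))
o=get_obs();print(o)
E
```

```text
pics
top {'fx': 622.1563660730342, 'fy': 622.1563660730342, 'cx': 325.61163760268454, 'cy': 229.5740783274377, 'D': array([-0.14810187,  0.        ,  0.        ,  0.        ,  0.        ]), 'origin': array([0.40864956, 0.08713318, 1.29664758]), 'rotation': array([ 0.71028096, -0.69947592,  0.06106604, -0.05005341])}
side {'fx': 494.30512895616675, 'fy': 494.30512895616675, 'cx': 311.4382529713627, 'cy': 248.33610888902234, 'D': array([-0.02284903,  0.        ,  0.        ,  0.        ,  0.        ]), 'origin': array([ 0.20519738, -0.47560458,  0.55976134]), 'rotation': array([ 0.84982019, -0.25897474,  0.12892551, -0.44058591])}
{'clock': 0.1, 'joint_pos': array([-1.13058339,  0.33281861, -0.06471206,  1.46085497,  0.02157506,
        1.34988624, -0.088478  ]), 'joint_velocities': array([ 0.00046254, -0.00215899, -0.00046287, -0.00268854,  0.00062003,
        0.00039366, -0.00147606]), 'tau': array([ 6.12123404e-04, -6.26742983e+01,  4.86161700e-02, -3.92437327e+01,
        1.63213693e-02,  6.72732902e-03, -1.46806650e-05]), 'position': array([0.27888208, 0.55895885, 0.23059043]), 'ee_rot': array([ 2.29323767e-01,  9.73349991e-01, -6.22670967e-04, -1.32095968e-04]), 'ft_force': array([-0.45987911, -0.74135757, -0.53628688]), 'torque': array([ 0.0209809 ,  0.00387357, -0.02473649]), 'grip_width': 1.0008296247745607}
```

View pics/top0.png

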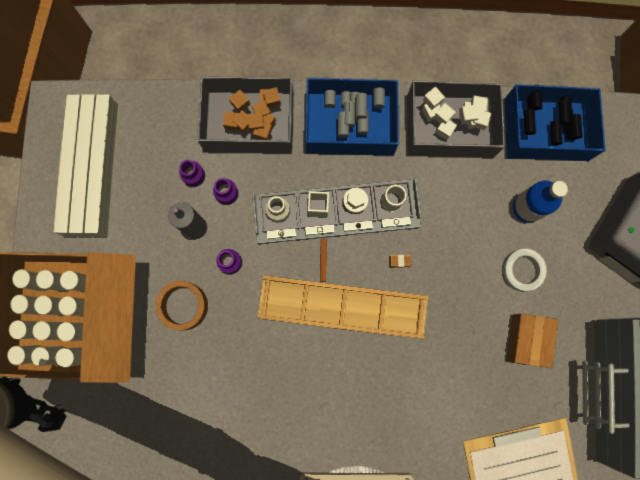

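View pics/side0.png

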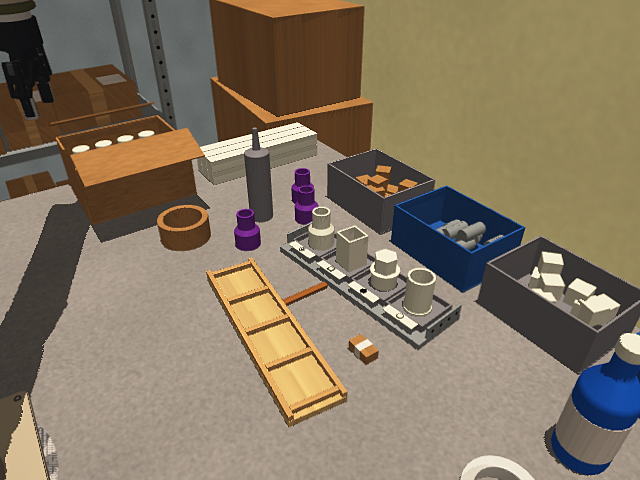

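The top view (pixels) shows the grey rack at (255–420, 180–240). From left to right it holds the reducer (277,207), square sleeve (318,203), plug (356,200) and coupling (396,197). The wooden rack is nearer, at (258–428, 277–336). The side view agrees. I'll enlarge both racks.

Run:
```python
import cv2
im=cv2.imread("pics/top0.png")
cv2.imwrite("pics/c1.png",cv2.resize(im[165:255,245:430],None,fx=4.3,fy=4.3,interpolation=cv2.INTER_CUBIC))
cv2.imwrite("pics/c2.png",cv2.resize(im[265:345,250:435],None,fx=4.3,fy=4.3,interpolation=cv2.INTER_CUBIC))
```

```text
(no output)
```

View pics/c1.png

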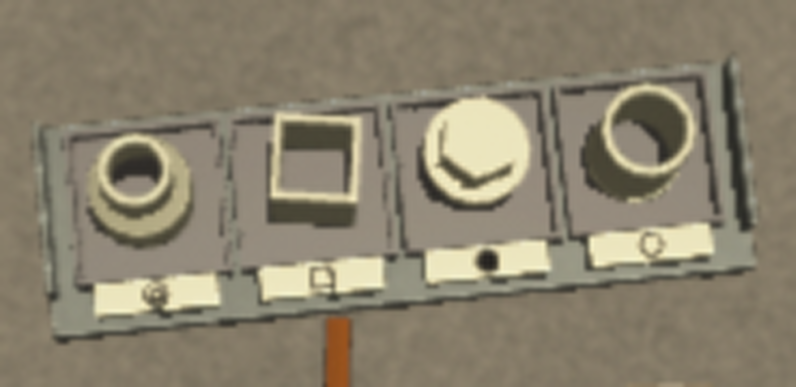

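View pics/c2.png

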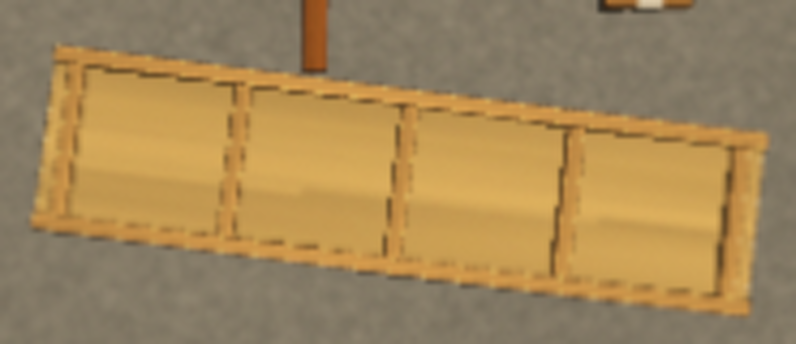

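The crops show clean top rings for the reducer (136,170) and coupling (649,130). The square's top corners are clear, and the wooden rack's rim corners are at (57,45), (768,135), (748,315) and (32,225). The hex needs a closer look.

```bash
cat > h.py <<'E'
import numpy as np,cv2
from scipy.spatial.transform import Rotation as R
from workcell import *
def pix2w(n,uv,z):
    c=camera_info(n);K=np.array([[c['fx'],0,c['cx']],[0,c['fy'],c['cy']],[0,0,1]])
    p=cv2.undistortPoints(np.array(uv,float).reshape(-1,1,2),K,c['D']).reshape(-1,2)
    d=R.from_quat(c['rotation']).apply(np.c_[p,np.ones(len(p))]);o=c['origin']
    return o+d*((np.broadcast_to(z,len(p))-o[2])/d[:,2])[:,None]
def w2pix(n,P):
    c=camera_info(n);K=np.array([[c['fx'],0,c['cx']],[0,c['fy'],c['cy']],[0,0,1]])
    Ri=R.from_quat(c['rotation']).inv()
    return cv2.projectPoints(Ri.apply(np.atleast_2d(P)-c['origin']),np.zeros(3),np.zeros(3),K,c['D'])[0].reshape(-1,2)
def cr(uv,x,y,s): return (np.array(uv,float)+.5)/s-.5+[x,y]
E
python3 - <<'E'
from h import *
np.set_printoptions(precision=4,suppress=True)
f=lambda uv,z:pix2w("top",cr(uv,245,165,4.3),z)
print("red",f([[136,170]],.088)); print("coup",f([[649,130]],.080),"plugflange",f([[476,152]],.046))
s=f([[273,112],[361,117],[356,202],[272,196]],.08);print("sq",s.mean(0),s[:2]-s[[3,2]],s[[0,3]]-s[[1,2]])
t=f([[157,295],[322,279],[487,261],[652,245]],.02);print("tags",t)
w=pix2w("top",cr([[57,45],[768,135],[748,315],[32,225]],250,265,4.3),.022)
c=w.mean(0);d=(w[0]+w[3]-w[1]-w[2])/2;L=np.linalg.norm(d);d/=L;print("rack",c,d,L,np.linalg.norm(w[0]-w[3]),"yaw",np.degrees(np.arctan2(-d[0],d[1])))
for k in(.12,.04,-.04,-.12):print(c+k*d)
im=cv2.imread("pics/top0.png");a=cv2.resize(im[180:220,335:378],None,fx=12,fy=12,interpolation=cv2.INTER_CUBIC)
im=cv2.imread("pics/side0.png");b=cv2.resize(im[220:320,300:440],None,fx=480/100,fy=480/100,interpolation=cv2.INTER_CUBIC)[:,100:380]
cv2.imwrite("pics/c3.png",np.hstack([a,b]))
E
```

```text
red [[0.6498 0.168  0.088 ]]
coup [[ 0.6747 -0.0699  0.08  ]] plugflange [[0.6698 0.0088 0.046 ]]
sq [0.6592 0.0855 0.08  ] [[ 0.0398  0.0003  0.    ]
 [ 0.0403 -0.0018  0.    ]] [[0.0017 0.041  0.    ]
 [0.0022 0.0389 0.    ]]
tags [[ 0.6021  0.1608  0.02  ]
 [ 0.6113  0.0813  0.02  ]
 [ 0.6214  0.0015  0.02  ]
 [ 0.6307 -0.0788  0.02  ]]
rack [0.4524 0.0307 0.022 ] [0.1114 0.9938 0.    ] 0.34238574898666146 0.08618778515603301 yaw -6.3931614157747845
[0.4658 0.15   0.022 ]
[0.4569 0.0705 0.022 ]
[ 0.448 -0.009  0.022]
[ 0.4391 -0.0885  0.022 ]
```

View pics/c3.png

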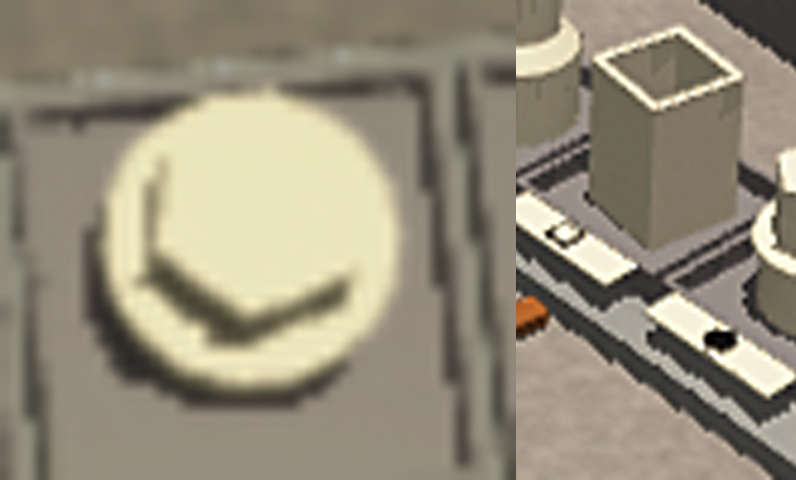

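The hex top corners in the 12x crop are about (150,252), (240,325), (347,282) and (157,157). I'll fit the hex pose and cross-check the others by projecting them into the side view.

```bash
cat >> h.py <<'E'
def ring(c,z,r,n=24,a0=0): t=a0+np.arange(n)*2*np.pi/n; return np.c_[c[0]+r*np.cos(t),c[1]+r*np.sin(t),np.full(n,z)]
def zoom(n,x,y,w,h,s,rings,name,im=None):
    im=camera(n)[:,:,::-1] if im is None else im
    b=cv2.resize(im[y:y+h,x:x+w],None,fx=s,fy=s,interpolation=cv2.INTER_CUBIC)
    for r in rings:
        p=(w2pix(n,r)-[x,y]+.5)*s-.5; cv2.polylines(b,[np.round(p).astype(int)],True,(0,0,255),1)
    cv2.imwrite(f"pics/{name}.png",b)
E
python3 - <<'E'
from h import *
from scipy.optimize import least_squares
np.set_printoptions(precision=4,suppress=True)
q=pix2w("top",cr([[157,157],[150,252],[240,325],[347,282]],335,180,12),.074)[:,:2]
print(q,[np.degrees(np.arctan2(*(q[i+1]-q[i])[::-1])) for i in range(3)])
# corners counter-clockwise from left-top
g=lambda p:(q-ring(p[:2],0,.0195,6,p[2])[:4,:2]).ravel()
best=min((least_squares(g,[.67,.009,a]) for a in(.5,1,1.5,2)),key=lambda r:r.cost)
x=best.x;print(x[:2],np.degrees(x[2])%60,g(x));print("flat normals",np.degrees(x[2])%60+30+60*np.arange(3)-0)
rs=[ring((.6498,.168),.088,.017),ring((.6747,-.0699),.08,.022),ring(x,.074,.0195,6,x[2]),ring((.6592,.0855),.08,.0283,4,np.radians(43)),ring((.6592,.0855),.016,.0283,4,np.radians(43)),ring((.6698,.0088),.046,.0255)]
c=np.array([.4524,.0307]);d=np.array([.1114,.9938]);e=np.array([d[1],-d[0]])
for k in(.12,.04,-.04,-.12):
    rs.append(np.array([[*(c+(k+a*.036)*d+b*.036*e),.012] for a,b in((1,1),(1,-1),(-1,-1),(-1,1))]))
zoom("side",200,190,270,240,2.5,rs,"s1",cv2.imread("pics/side0.png"))
E
```

```text
[[ 0.6787  0.0262]
 [ 0.6625  0.0272]
 [ 0.6503  0.0121]
 [ 0.6579 -0.0058]] [np.float64(176.33307733977574), np.float64(-128.7831124032832), np.float64(-66.83730714738134)]
[0.6693 0.0101] 54.90355061037614 [-0.0017  0.0002  0.0014 -0.0005  0.0004  0.0003 -0.0001  0.0001]
flat normals [ 84.9036 144.9036 204.9036]
```

View pics/s1.png

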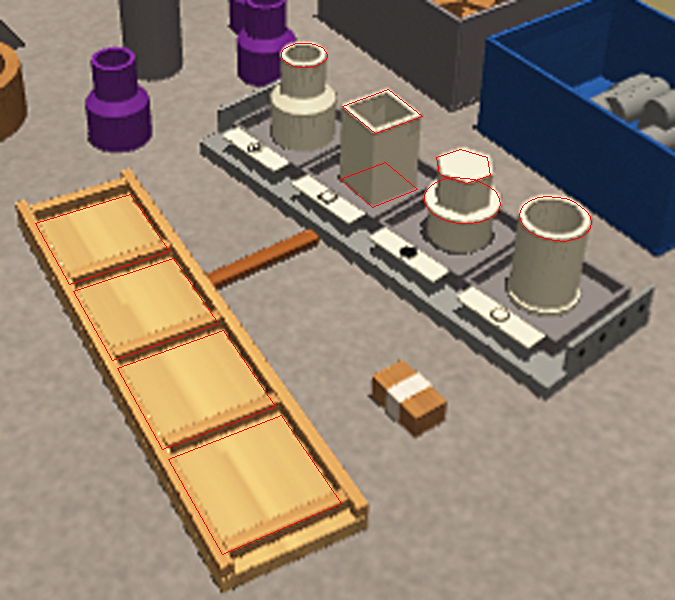

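The projected outlines match the side view closely for all four fittings and pockets. The hex flats are at 85°, so one jaw heading of 86° works for everything. Moving now.

Add to h.py:
```python
def to(x,y,z,yaw=86):
    o=get_obs();r=R.from_quat(o['ee_rot']);Y=r.apply([0,1,0]);Z=r.apply([0,0,1])
    a=np.radians(yaw);T=R.from_matrix(np.c_[[-np.sin(a),np.cos(a),0],[np.cos(a),np.sin(a),0],[0,0,-1]])
    d=np.array([x,y,z])-o['position']
    print("t",o['clock'],"pos",o['position'].round(4),"rows(final axes)",(T.inv().apply(d)/.025).round(2),"(now)",(r.inv().apply(d)/.025).round(2),"turn",np.degrees((r.inv()*T).as_rotvec()).round(1),"F",o['ft_force'].round(1),"g",round(o['grip_width'],3))
```

```text
(no output)
```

>>> move_arm(
  moves=[
    [[-0.4, -1, 0], [0, 0, -7.5], 0.7],
    [[-0.4, -1, 0], [0, 0, -7.5], 0.7],
    [[-0.4, -1, 0], [0, 0, -7.5], 0.7],
    [[-0.4, -1, 0], [0, 0, 0], 0.7],
    [[-0.4, -1, 0], [0, 0, 0], 0.7],
  ],
  squeeze=40,
)

```text
clock: 0.72
position: [0.2995, 0.4267, 0.231]
ee_rot: [0.035, 0.999, -0.0, -0.0]
ft_force: [0.5, -0.5, -0.1]
grip_width: 0.697
```

```bash
python3 -c "
from h import *
to(.6498,.168,.17)"
```

```text
t 0.725 pos [0.2995 0.4267 0.231 ] rows(final axes) [-14.7   -9.35   2.44] (now) [-14.7   -9.34   2.44] turn [-0. -0. -0.] F [ 0.5 -0.5 -0.1] g 0.697
```

>>> move_arm(
  moves=[
    [[-0.9, -1, 0], [0, 0, 0], 0.7],
    [[-0.9, -1, 0], [0, 0, 0], 0.7],
    [[-0.9, -1, 0], [0, 0, 0], 0.7],
    [[-0.9, -1, 0], [0, 0, 0], 0.7],
    [[-0.9, -1, 0], [0, 0, 0], 0.7],
  ],
)

```text
clock: 1.35
position: [0.4033, 0.2941, 0.2311]
ee_rot: [0.035, 0.999, -0.0, -0.0]
ft_force: [0.1, 0.6, -0.2]
grip_width: 0.699
```

>>> move_arm(
  moves=[
    [[-1, -0.9, 0], [0, 0, 0], 0.7],
    [[-1, -0.9, 0], [0, 0, 0], 0.7],
    [[-1, -0.9, 0], [0, 0, 0], 0.7],
    [[-1, -0.9, 0], [0, 0, 0], 0.7],
    [[-1, -0.7, 0], [0, 0, 0], 0.7],
  ],
)

```text
clock: 1.98
position: [0.5206, 0.178, 0.231]
ee_rot: [0.035, 0.999, -0.0, -0.0]
ft_force: [0.3, 0.2, 1.1]
grip_width: 0.697
```

>>> move_arm(
  moves=[
    [[-1, 0, 0.4], [0, 0, 0], 0.7],
    [[-1, 0, 0.6], [0, 0, 0], 0.7],
    [[-1, 0, 0.6], [0, 0, 0], 0.7],
    [[-1, 0, 0.4], [0, 0, 0], 0.7],
    [[-1, 0, 0.4], [0, 0, 0], 0.7],
  ],
)

```text
clock: 2.6
position: [0.6452, 0.1704, 0.1703]
ee_rot: [0.035, 0.999, -0.0, -0.0]
ft_force: [-0.1, 0.2, -0.3]
grip_width: 0.701
```

>>> move_arm(
  moves=[
    [[0, 0, 0], [0, 0, 0], 0.7],
  ],
)

```text
clock: 2.72
position: [0.645, 0.1696, 0.1693]
ee_rot: [0.036, 0.999, -0.001, -0.001]
ft_force: [0.2, -0.8, 0.6]
grip_width: 0.703
```

```bash
python3 -c "
from h import *
to(.6498,.168,.056)"
```

```text
t 2.725 pos [0.645  0.1696 0.1693] rows(final axes) [-0.2  -0.05  4.53] (now) [-0.21 -0.04  4.53] turn [-0.1 -0.1 -0.1] F [ 0.2 -0.8  0.6] g 0.703
```

>>> move_arm(
  moves=[
    [[-0.2, -0.05, 0.9], [0, 0, 0], 0.7],
    [[0, 0, 1], [0, 0, 0], 0.7],
    [[0, 0, 1], [0, 0, 0], 0.7],
    [[0, 0, 1], [0, 0, 0], 0.7],
    [[0, 0, 0.6], [0, 0, 0], 0.7],
  ],
)

```text
clock: 3.35
position: [0.6483, 0.1689, 0.0567]
ee_rot: [0.035, 0.999, -0.0, -0.001]
ft_force: [0.3, 0.5, 0.5]
grip_width: 0.706
```

>>> move_arm(
  moves=[
    [[0, 0, 0], [0, 0, 0], 0.2],
    [[0, 0, 0], [0, 0, 0], 0.2],
    [[0, 0, 0], [0, 0, 0], 0.2],
    [[0, 0, 0], [0, 0, 0], 0.2],
  ],
)

```text
clock: 3.85
position: [0.6499, 0.169, 0.0594]
ee_rot: [0.035, 0.999, 0.0, 0.0]
ft_force: [-0.1, 0.6, -1.1]
grip_width: 0.388
```

```bash
python3 -c "
from h import *
to(.6498,.168,.056)
zoom('side',220,150,220,180,3.3,[],'g1')"
```

```text
t 3.85 pos [0.6499 0.169  0.0594] rows(final axes) [ 0.   -0.04  0.14] (now) [ 0.   -0.04  0.14] turn [ 0.  0. -0.] F [-0.1  0.6 -1.1] g 0.388
```

View pics/g1.png

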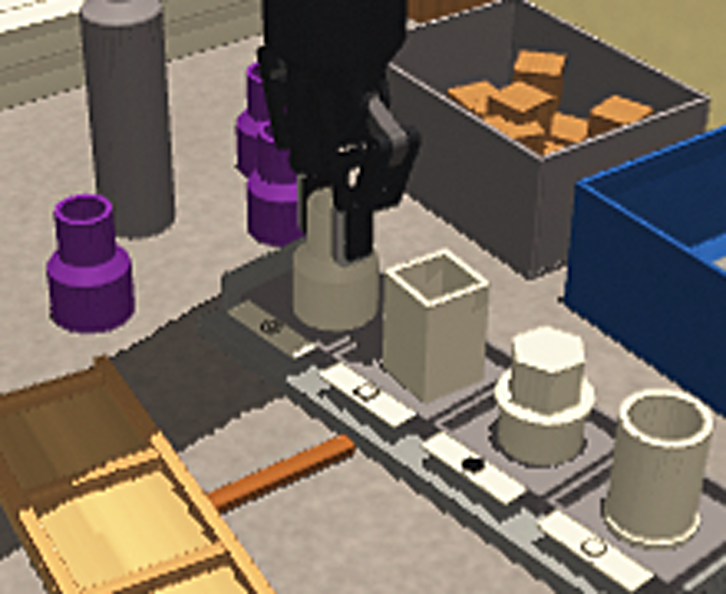

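The side view shows the jaws closed on the reducer's neck, and the width reading of 33 mm fits. Lifting.

>>> move_arm(
  moves=[
    [[0, 0, -0.5], [0, 0, 0], 0.2],
    [[0, 0, -1], [0, 0, 0], 0.2],
    [[0, 0, -1], [0, 0, 0], 0.2],
    [[0, 0, -1], [0, 0, 0], 0.2],
    [[0, 0, -0.5], [0, 0, 0], 0.2],
  ],
)

```text
clock: 4.53
position: [0.6504, 0.169, 0.1613]
ee_rot: [0.035, 0.999, 0.001, 0.001]
ft_force: [-0.7, -0.1, -0.6]
grip_width: 0.386
```

>>> move_arm(
  moves=[
    [[0, 0, 0], [0, 0, 0], 0.2],
  ],
)

```text
clock: 4.65
position: [0.6501, 0.169, 0.1599]
ee_rot: [0.035, 0.999, 0.0, 0.001]
ft_force: [0.7, -0.1, -0.6]
grip_width: 0.383
```

```bash
python3 -c "
from h import *
to(.4391,-.0885,.1564)"
```

```text
t 4.65 pos [0.6501 0.169  0.1599] rows(final axes) [  7.7  -10.86   0.14] (now) [  7.7  -10.87   0.12] turn [ 0.   0.1 -0. ] F [ 0.7 -0.1 -0.6] g 0.383
```

>>> move_arm(
  moves=[
    [[0.4, -0.5, 0], [0, 0, 0], 0.2],
    [[0.8, -1, 0], [0, 0, 0], 0.2],
    [[0.8, -1, 0], [0, 0, 0], 0.2],
    [[0.8, -1, 0], [0, 0, 0], 0.2],
    [[0.8, -1, 0], [0, 0, 0], 0.2],
  ],
)

```text
clock: 5.28
position: [0.5506, 0.0621, 0.1576]
ee_rot: [0.035, 0.999, -0.0, -0.001]
ft_force: [-0.2, 0.3, -0.1]
grip_width: 0.384
```

>>> move_arm(
  moves=[
    [[0.8, -1, 0], [0, 0, 0], 0.2],
    [[0.8, -1, 0], [0, 0, 0], 0.2],
    [[0.8, -1, 0], [0, 0, 0], 0.2],
    [[0.6, -1, 0], [0, 0, 0], 0.2],
    [[0.6, -1, 0], [0, 0, 0], 0.2],
  ],
)

```text
clock: 5.9
position: [0.4522, -0.0561, 0.1579]
ee_rot: [0.035, 0.999, -0.0, -0.001]
ft_force: [0.3, -0.9, -0.3]
grip_width: 0.386
```

>>> move_arm(
  moves=[
    [[0.3, -0.9, 0], [0, 0, 0], 0.2],
    [[0.2, -0.5, 0], [0, 0, 0], 0.2],
    [[0, 0, 0], [0, 0, 0], 0.2],
  ],
)

```text
clock: 6.28
position: [0.4381, -0.0898, 0.1584]
ee_rot: [0.036, 0.999, 0.0, -0.0]
ft_force: [0.2, 1.8, -1.4]
grip_width: 0.383
```

```bash
python3 -c "
from h import *
to(.4391,-.0885,.0564)"
```

```text
t 6.275 pos [ 0.4381 -0.0898  0.1584] rows(final axes) [-0.04  0.05  4.08] (now) [-0.04  0.05  4.08] turn [ 0.  -0.  -0.1] F [ 0.2  1.8 -1.4] g 0.383
```

>>> move_arm(
  moves=[
    [[0, 0, 1], [0, 0, 0], 0.2],
    [[0, 0, 1], [0, 0, 0], 0.2],
    [[0, 0, 1], [0, 0, 0], 0.2],
    [[0, 0, 0.7], [0, 0, 0], 0.2],
    [[0, 0, 0.2], [0, 0, 0], 0.2],
  ],
)

```text
clock: 6.9
position: [0.4381, -0.0885, 0.0602]
ee_rot: [0.034, 0.999, -0.0, -0.001]
ft_force: [0.4, 0.1, -1.3]
grip_width: 0.383
```

>>> move_arm(
  moves=[
    [[0, 0, 0.1], [0, 0, 0], 0.2],
    [[0, 0, 0], [0, 0, 0], 0.2],
  ],
)

```text
clock: 7.15
position: [0.4389, -0.0893, 0.0592]
ee_rot: [0.035, 0.999, 0.0, 0.0]
ft_force: [0.3, -0.0, -0.8]
grip_width: 0.387
```

>>> move_arm(
  moves=[
    [[0, 0, 0.1], [0, 0, 0], 0.2],
    [[0, 0, 0], [0, 0, 0], 0.2],
  ],
)

```text
clock: 7.4
position: [0.4386, -0.0894, 0.0564]
ee_rot: [0.035, 0.999, 0.0, 0.0]
ft_force: [-0.1, -0.7, -0.7]
grip_width: 0.387
```

```bash
python3 -c "
from h import *
to(.4391,-.0885,.0564)
zoom('side',190,200,220,180,3.3,[ring((.4391,-.0885),.062,.025),ring((.4391,-.0885),.012,.025)],'g2')"
```

```text
t 7.4 pos [ 0.4386 -0.0894  0.0564] rows(final axes) [-0.02  0.04  0.  ] (now) [-0.02  0.04  0.  ] turn [ 0.  0. -0.] F [-0.1 -0.7 -0.7] g 0.387
```

View pics/g2.png

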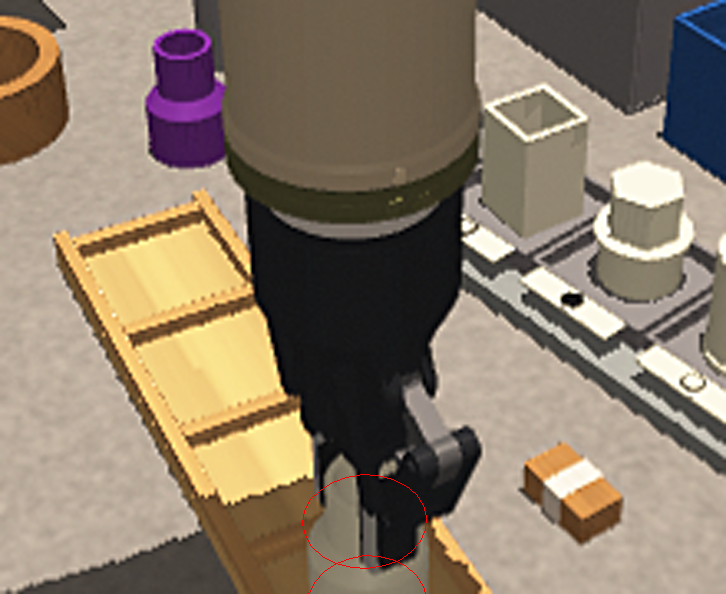

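>>> move_arm(
  moves=[
    [[0, 0, 0.06], [0, 0, 0], 0.2],
    [[0, 0, 0], [0, 0, 0], 0.2],
  ],
)

```text
clock: 7.7
position: [0.4387, -0.0894, 0.0549]
ee_rot: [0.035, 0.999, 0.0, 0.0]
ft_force: [0.4, -0.3, -0.1]
grip_width: 0.386
```

>>> move_arm(
  moves=[
    [[0, 0, 0.06], [0, 0, 0], 0.2],
    [[0, 0, 0], [0, 0, 0], 0.2],
  ],
)

```text
clock: 7.95
position: [0.4392, -0.0893, 0.0547]
ee_rot: [0.035, 0.999, 0.0, 0.001]
ft_force: [-7.2, 1.8, 21.0]
grip_width: 0.384
```

Contact with the floor is at TCP z ≈ 0.055, as predicted. Backing off slightly, releasing and rising.

>>> move_arm(
  moves=[
    [[0, 0, -0.06], [0, 0, 0], 0.2],
    [[0, 0, 0], [0, 0, 0], 0.65],
    [[0, 0, 0], [0, 0, 0], 0.65],
    [[0, 0, 0], [0, 0, 0], 0.65],
  ],
)

```text
clock: 8.45
position: [0.4384, -0.0895, 0.0546]
ee_rot: [0.035, 0.999, -0.0, -0.0]
ft_force: [-0.2, 0.3, -0.6]
grip_width: 0.649
```

>>> move_arm(
  moves=[
    [[0, 0, -0.5], [0, 0, 0], 0.7],
    [[0, 0, -1], [0, 0, 0], 0.7],
    [[0, 0, -1], [0, 0, 0], 0.7],
    [[0, 0, -1], [0, 0, 0], 0.7],
    [[-0.5, 0.5, -0.5], [0, 0, 0], 0.7],
  ],
)

```text
clock: 9.07
position: [0.4522, -0.0786, 0.1571]
ee_rot: [0.036, 0.999, 0.0, 0.001]
ft_force: [1.1, 0.6, 0.1]
grip_width: 0.704
```

```bash
python3 -c "
from h import *
to(.6592,.0855,.150,87)"
```

```text
t 9.075 pos [ 0.4522 -0.0786  0.1571] rows(final axes) [-7.93  6.99  0.28] (now) [-7.79  7.14  0.31] turn [ 0.   0.1 -1.1] F [1.1 0.6 0.1] g 0.704
```

>>> move_arm(
  moves=[
    [[-1, 0.9, 0], [0, 0, -1.5], 0.7],
    [[-1, 0.9, 0], [0, 0, 0], 0.7],
    [[-1, 0.9, 0], [0, 0, 0], 0.7],
    [[-1, 0.9, 0], [0, 0, 0], 0.7],
    [[-1, 0.9, 0], [0, 0, 0], 0.7],
  ],
)

```text
clock: 9.7
position: [0.5831, 0.0291, 0.1557]
ee_rot: [0.022, 1.0, 0.0, 0.0]
ft_force: [-0.1, -0.4, 0.0]
grip_width: 0.702
```

>>> move_arm(
  moves=[
    [[-1, 0.9, 0], [0, 0, 0], 0.7],
    [[-1, 0.9, 0], [0, 0, 0], 0.7],
    [[-0.8, 0.7, 0.2], [0, 0, 0], 0.7],
    [[0, 0, 0], [0, 0, 0], 0.7],
  ],
)

```text
clock: 10.2
position: [0.6553, 0.0895, 0.1496]
ee_rot: [0.021, 1.0, 0.0, -0.0]
ft_force: [-0.4, 0.1, -0.2]
grip_width: 0.7
```

```bash
python3 -c "
from h import *
to(.6592,.0855,.040,87)"
```

```text
t 10.2 pos [0.6553 0.0895 0.1496] rows(final axes) [-0.17 -0.15  4.38] (now) [-0.17 -0.15  4.38] turn [-0.  -0.   0.6] F [-0.4  0.1 -0.2] g 0.7
```

>>> move_arm(
  moves=[
    [[-0.17, -0.15, 0.9], [0, 0, 0], 0.7],
    [[0, 0, 1], [0, 0, 0], 0.7],
    [[0, 0, 1], [0, 0, 0], 0.7],
    [[0, 0, 1], [0, 0, 0], 0.7],
    [[0, 0, 0.5], [0, 0, 0], 0.7],
  ],
)

```text
clock: 10.82
position: [0.6576, 0.0824, 0.0379]
ee_rot: [0.023, 1.0, -0.0, -0.001]
ft_force: [0.1, 0.8, 0.5]
grip_width: 0.699
```

>>> move_arm(
  moves=[
    [[0, 0, 0], [0, 0, 0], 0.3],
    [[0, 0, 0], [0, 0, 0], 0.3],
    [[0, 0, 0], [0, 0, 0], 0.3],
    [[0, 0, 0], [0, 0, 0], 0.3],
  ],
)

```text
clock: 11.32
position: [0.6593, 0.0839, 0.0403]
ee_rot: [0.022, 1.0, 0.0, 0.0]
ft_force: [-0.0, -0.6, -0.1]
grip_width: 0.46
```

>>> move_arm(
  moves=[
    [[0, 0, -0.5], [0, 0, 0], 0.3],
    [[0, 0, -1], [0, 0, 0], 0.3],
    [[0, 0, -1], [0, 0, 0], 0.3],
    [[0, 0, -1], [0, 0, 0], 0.3],
    [[0, 0, -0.5], [0, 0, 0], 0.3],
  ],
)

```text
clock: 11.95
position: [0.6598, 0.0838, 0.1423]
ee_rot: [0.022, 1.0, 0.0, 0.001]
ft_force: [-0.5, 0.1, -1.1]
grip_width: 0.465
```

```bash
python3 -c "
from h import *
to(.448,-.009,.04,87.6)"
```

```text
t 11.95 pos [0.6598 0.0838 0.1423] rows(final axes) [ 8.31 -4.06  4.09] (now) [ 8.31 -4.08  4.06] turn [ 0.   0.2 -0.1] F [-0.5  0.1 -1.1] g 0.465
```

>>> move_arm(
  moves=[
    [[0.5, -0.2, 0], [0, 0, 0], 0.3],
    [[1, -0.5, 0], [0, 0, 0], 0.3],
    [[1, -0.5, 0], [0, 0, 0], 0.3],
    [[1, -0.5, 0], [0, 0, 0], 0.3],
    [[1, -0.5, 0], [0, 0, 0], 0.3],
  ],
)

```text
clock: 12.58
position: [0.5432, 0.0333, 0.1398]
ee_rot: [0.022, 1.0, 0.0, -0.0]
ft_force: [0.6, -0.2, -0.0]
grip_width: 0.464
```

>>> move_arm(
  moves=[
    [[1, -0.5, 0], [0, 0, 0], 0.3],
    [[1, -0.5, 0], [0, 0, 0], 0.3],
    [[1, -0.5, 0], [0, 0, 0], 0.3],
    [[0.8, -0.4, 0], [0, 0, 0], 0.3],
    [[0, 0, 0], [0, 0, 0], 0.3],
  ],
)

```text
clock: 13.2
position: [0.4462, -0.0101, 0.14]
ee_rot: [0.023, 1.0, 0.0, -0.0]
ft_force: [0.8, -0.1, -0.8]
grip_width: 0.462
```

```bash
python3 -c "
from h import *
to(.448,-.009,.0363,87.6)"
```

```text
t 13.2 pos [ 0.4462 -0.0101  0.14  ] rows(final axes) [-0.07  0.05  4.15] (now) [-0.07  0.05  4.15] turn [ 0.  -0.  -0.2] F [ 0.8 -0.1 -0.8] g 0.462
```

>>> move_arm(
  moves=[
    [[-0.05, 0.05, 1], [0, 0, 0], 0.3],
    [[0, 0, 1], [0, 0, 0], 0.3],
    [[0, 0, 1], [0, 0, 0], 0.3],
    [[0, 0, 0.8], [0, 0, 0], 0.3],
    [[0, 0, 0.2], [0, 0, 0], 0.3],
  ],
)

```text
clock: 13.82
position: [0.4482, -0.0082, 0.0389]
ee_rot: [0.022, 1.0, -0.0, -0.001]
ft_force: [0.3, -0.8, -0.1]
grip_width: 0.47
```

>>> move_arm(
  moves=[
    [[0, 0, 0.06], [0, 0, 0], 0.3],
    [[0, 0, 0], [0, 0, 0], 0.3],
    [[0, 0, 0], [0, 0, 0], 0.3],
  ],
)

```text
clock: 14.2
position: [0.4489, -0.0082, 0.0389]
ee_rot: [0.022, 1.0, 0.0, 0.001]
ft_force: [-0.8, -0.0, -1.9]
grip_width: 0.464
```

>>> move_arm(
  moves=[
    [[0, 0, 0.06], [0, 0, 0], 0.3],
    [[0, 0, 0], [0, 0, 0], 0.3],
  ],
)

```text
clock: 14.45
position: [0.4485, -0.0083, 0.0368]
ee_rot: [0.022, 1.0, 0.0, 0.0]
ft_force: [-0.4, 0.7, -1.3]
grip_width: 0.46
```

>>> move_arm(
  moves=[
    [[0, 0, 0.05], [0, 0, 0], 0.3],
    [[0, 0, 0], [0, 0, 0], 0.3],
  ],
)

```text
clock: 14.7
position: [0.4485, -0.0083, 0.0355]
ee_rot: [0.022, 1.0, 0.0, -0.0]
ft_force: [0.4, 0.3, -1.0]
grip_width: 0.462
```

>>> move_arm(
  moves=[
    [[0, 0, 0.04], [0, 0, 0], 0.3],
    [[0, 0, 0], [0, 0, 0], 0.3],
  ],
)

```text
clock: 14.95
position: [0.4486, -0.0083, 0.0354]
ee_rot: [0.022, 1.0, 0.0, -0.0]
ft_force: [-5.8, -0.4, 14.7]
grip_width: 0.467
```

Contact again. Release, rise, then on to the plug.

>>> move_arm(
  moves=[
    [[0, 0, -0.05], [0, 0, 0], 0.3],
    [[0, 0, 0], [0, 0, 0], 0.65],
    [[0, 0, 0], [0, 0, 0], 0.65],
    [[0, 0, 0], [0, 0, 0], 0.65],
  ],
)

```text
clock: 15.45
position: [0.4484, -0.0083, 0.0357]
ee_rot: [0.022, 1.0, 0.0, -0.0]
ft_force: [0.2, 0.3, -0.2]
grip_width: 0.652
```

>>> move_arm(
  moves=[
    [[0, 0, -0.5], [0, 0, 0], 0.65],
    [[0, 0, -1], [0, 0, 0], 0.65],
    [[0, 0, -1], [0, 0, 0], 0.65],
    [[0, 0, -1], [0, 0, 0], 0.65],
    [[-0.5, 0, -0.5], [0, 0, 2.5], 0.65],
  ],
)

```text
clock: 16.08
position: [0.4614, -0.0089, 0.1381]
ee_rot: [0.044, 0.999, 0.001, 0.001]
ft_force: [0.6, -0.7, -1.0]
grip_width: 0.65
```

```bash
python3 -c "
from h import *
to(.6695,.0095,.137,85)"
```

```text
t 16.075 pos [ 0.4614 -0.0089  0.1381] rows(final axes) [-8.23  1.46  0.04] (now) [-8.23  1.47  0.06] turn [ 0.1  0.1 -0.1] F [ 0.6 -0.7 -1. ] g 0.65
```

>>> move_arm(
  moves=[
    [[-1, 0.2, 0], [0, 0, 0], 0.65],
    [[-1, 0.2, 0], [0, 0, 0], 0.65],
    [[-1, 0.2, 0], [0, 0, 0], 0.65],
    [[-1, 0.2, 0], [0, 0, 0], 0.65],
    [[-1, 0.2, 0], [0, 0, 0], 0.65],
  ],
)

```text
clock: 16.7
position: [0.5885, 0.0052, 0.1366]
ee_rot: [0.044, 0.999, 0.0, 0.0]
ft_force: [-0.2, 0.9, 0.4]
grip_width: 0.646
```

>>> move_arm(
  moves=[
    [[-1, 0.2, 0], [0, 0, 0], 0.65],
    [[-1, 0.2, 0], [0, 0, 0], 0.65],
    [[-1, 0.1, 0], [0, 0, 0], 0.65],
    [[-0.1, 0, 0], [0, 0, 0], 0.65],
    [[0, 0, 0], [0, 0, 0], 0.65],
  ],
)

```text
clock: 17.32
position: [0.6656, 0.0106, 0.1361]
ee_rot: [0.044, 0.999, -0.0, -0.0]
ft_force: [-1.1, 0.0, 0.2]
grip_width: 0.648
```

```bash
python3 -c "
from h import *
to(.6695,.0095,.048,85)"
```

```text
t 17.325 pos [0.6656 0.0106 0.1361] rows(final axes) [-0.16 -0.03  3.53] (now) [-0.16 -0.03  3.53] turn [-0. -0. -0.] F [-1.1  0.   0.2] g 0.648
```

>>> move_arm(
  moves=[
    [[-0.16, -0.03, 1], [0, 0, 0], 0.65],
    [[0, 0, 1], [0, 0, 0], 0.65],
    [[0, 0, 1], [0, 0, 0], 0.65],
    [[0, 0, 0.5], [0, 0, 0], 0.65],
    [[0, 0, 0], [0, 0, 0], 0.65],
  ],
)

```text
clock: 17.95
position: [0.6692, 0.0097, 0.0481]
ee_rot: [0.044, 0.999, -0.0, -0.001]
ft_force: [0.2, 0.3, 0.5]
grip_width: 0.649
```

>>> move_arm(
  moves=[
    [[0, 0, 0], [0, 0, 0], 0.2],
    [[0, 0, 0], [0, 0, 0], 0.2],
    [[0, 0, 0], [0, 0, 0], 0.2],
    [[0, 0, 0], [0, 0, 0], 0.2],
  ],
)

```text
clock: 18.45
position: [0.6707, 0.0098, 0.0498]
ee_rot: [0.044, 0.999, 0.0, 0.001]
ft_force: [-1.2, 0.3, 6.5]
grip_width: 0.444
```

>>> move_arm(
  moves=[
    [[0, 0, 0], [0, 0, 0], 0.2],
    [[0, 0, 0], [0, 0, 0], 0.2],
  ],
)

```text
clock: 18.7
position: [0.6707, 0.0098, 0.0498]
ee_rot: [0.044, 0.999, 0.0, 0.001]
ft_force: [-1.3, 1.0, 6.6]
grip_width: 0.448
```

```bash
python3 -c "
from h import *
to(.6695,.0095,.048,85)
zoom('side',320,180,140,140,4.2,[ring((.6693,.0101),.074,.0195,6,np.radians(54.9))],'g3')"
```

```text
t 18.7 pos [0.6707 0.0098 0.0498] rows(final axes) [ 0.05 -0.01  0.07] (now) [ 0.05 -0.01  0.07] turn [ 0.   0.1 -0. ] F [-1.3  1.   6.6] g 0.448
```

View pics/g3.png

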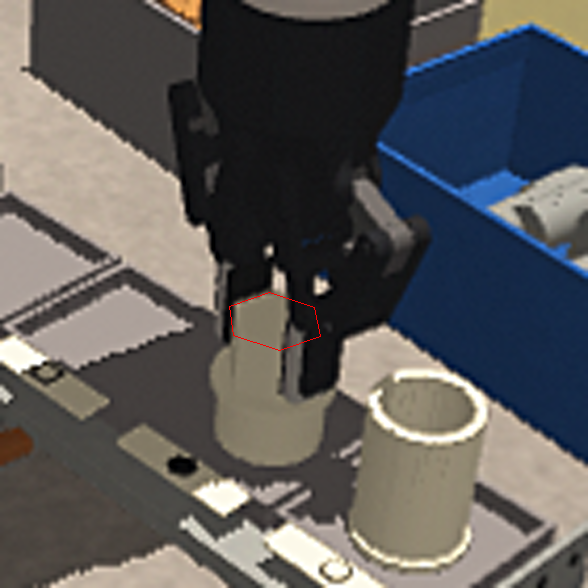

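The fingertips swung down onto the flange (6.6 N, jaws stopped at 38 mm), so I'll open slightly, rise a few mm and close again.

>>> move_arm(
  moves=[
    [[0, 0, 0], [0, 0, 0], 0.55],
    [[0, 0, -0.2], [0, 0, 0], 0.55],
    [[0, 0, 0], [0, 0, 0], 0.2],
    [[0, 0, 0], [0, 0, 0], 0.2],
    [[0, 0, 0], [0, 0, 0], 0.2],
  ],
)

```text
clock: 19.38
position: [0.6703, 0.0096, 0.0543]
ee_rot: [0.044, 0.999, 0.0, 0.0]
ft_force: [-2.2, 0.7, 5.3]
grip_width: 0.445
```

>>> move_arm(
  moves=[
    [[0, 0, 0], [0, 0, 0], 0.2],
  ],
)

```text
clock: 19.5
position: [0.6703, 0.0096, 0.0543]
ee_rot: [0.044, 0.999, 0.0, 0.001]
ft_force: [-2.6, 0.1, 6.0]
grip_width: 0.444
```

>>> move_arm(
  moves=[
    [[0, 0, 0], [0, 0, 0], 0.65],
    [[0, 0, 0], [0, 0, 0], 0.65],
    [[0, 0, -1], [0, 0, 0], 0.65],
    [[0, 0, -1], [0, 0, 0], 0.65],
    [[0, 0, -1], [0, 0, 0], 0.65],
  ],
)

```text
clock: 20.12
position: [0.6697, 0.0097, 0.1289]
ee_rot: [0.044, 0.999, -0.0, -0.0]
ft_force: [-0.6, 0.3, -0.1]
grip_width: 0.654
```

>>> move_arm(
  moves=[
    [[0, 0, -1], [0, 0, 0], 0.65],
    [[0.6, 0, -1], [0, 0, 0], 0.65],
  ],
)

```text
clock: 20.38
position: [0.655, 0.0109, 0.1787]
ee_rot: [0.044, 0.999, -0.0, -0.0]
ft_force: [-0.0, -0.4, -0.2]
grip_width: 0.65
```

```bash
python3 -c "
from h import *
zoom('side',330,220,110,100,6,[ring((.6693,.0101),.074,.0195,6,np.radians(54.9)),ring((.6693,.0101),.046,.0255)],'g4')"
```

```text
(no output)
```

View pics/g4.png

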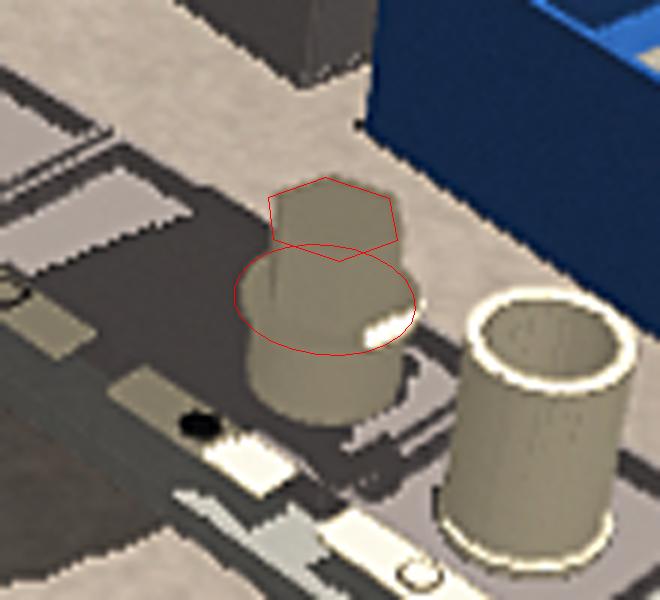

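```bash
python3 -c "
from h import *
a=sum(camera('side').astype(float) for _ in range(2))[:,:,::-1]/2
a=a[245:295,365:410];b=np.clip((a-95)*6,0,255).astype(np.uint8)
cv2.imwrite('pics/g5.png',cv2.resize(b,None,fx=12,fy=12,interpolation=cv2.INTER_CUBIC))
P=w2pix('side',ring((.6693,.0101),.074,.0195,6,np.radians(54.9)));print(((P-[365,245]+.5)*12).round())"
```

```text
[[231.  56.]
 [117.  95.]
 [128. 179.]
 [258. 222.]
 [375. 181.]
 [359.  97.]]
```

View pics/g5.png

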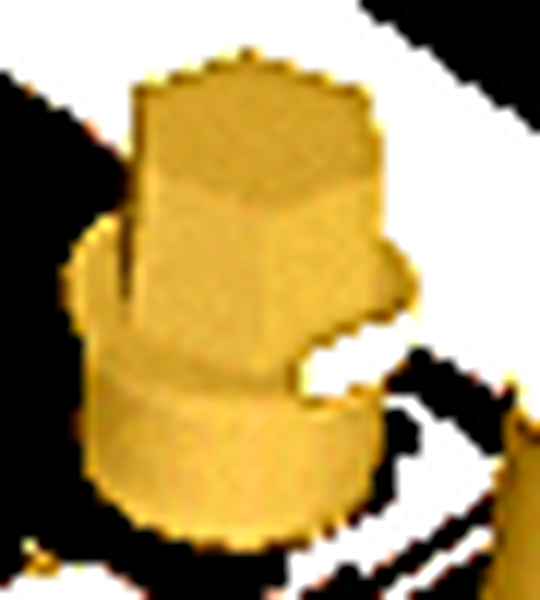

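```bash
python3 -c "
from h import *
from scipy.optimize import least_squares
q=np.array([[248,55],[135,92],[140,180],[258,205],[380,180],[365,95]])
P=pix2w('side',(q+.5)/12-.5+[365,245],.074)[:,:2]
print(P.round(4))
g=lambda p:(P-ring(p,0,.0195,6,p[2])[:,:2]).ravel()
r=least_squares(g,[.67,.009,.95]);print(r.x,np.degrees(r.x[2]),g(r.x).reshape(-1,2).round(4))
to(.6695,.0095,.09,85)"
```

```text
[[ 0.6826  0.0247]
 [ 0.6637  0.0268]
 [ 0.6511  0.0105]
 [ 0.6606 -0.003 ]
 [ 0.6782 -0.008 ]
 [ 0.6897  0.0082]]
[0.6709733  0.00987123 0.93610356] 53.63478295899217 [[ 0.     -0.0008]
 [ 0.0005 -0.0009]
 [-0.0005 -0.0015]
 [ 0.0012  0.0029]
 [-0.0006 -0.    ]
 [-0.0006  0.0004]]
t 20.525 pos [0.6553 0.011  0.1796] rows(final axes) [-0.57 -0.01  3.58] (now) [-0.56 -0.01  3.59] turn [ 0.   0.1 -0. ] F [-0.3 -0.3 -0.2] g 0.649
```

Re-fitting the hex from this view gives centre (0.671, 0.010) and flats near 84°, so it hasn't moved. I'll grip again slightly higher, at a heading of about 84°.

>>> move_arm(
  moves=[
    [[-0.6, 0, 1], [0, 0, 1.3], 0.6],
    [[0, 0, 1], [0, 0, 0], 0.6],
    [[0, 0, 1], [0, 0, 0], 0.6],
    [[0, 0, 1], [0, 0, 0], 0.6],
    [[0, 0, 0.85], [0, 0, 0], 0.6],
  ],
)

```text
clock: 21.15
position: [0.6692, 0.0096, 0.0546]
ee_rot: [0.055, 0.998, -0.0, -0.001]
ft_force: [-0.2, 0.7, -0.5]
grip_width: 0.603
```

>>> move_arm(
  moves=[
    [[0, 0, 0], [0, 0, 0], 0.5],
    [[0, 0, 0], [0, 0, 0], 0.5],
    [[0, 0, 0], [0, 0, 0], 0.47],
    [[0, 0, 0], [0, 0, 0], 0.47],
  ],
)

```text
clock: 21.65
position: [0.6704, 0.0097, 0.0579]
ee_rot: [0.055, 0.998, 0.0, 0.001]
ft_force: [-0.1, 0.3, -1.3]
grip_width: 0.472
```

>>> move_arm(
  moves=[
    [[0, 0, 0], [0, 0, 0], 0.3],
    [[0, 0, 0], [0, 0, 0], 0.3],
    [[0, 0, 0], [0, 0, 0], 0.3],
  ],
)

```text
clock: 22.02
position: [0.6704, 0.0098, 0.058]
ee_rot: [0.055, 0.998, 0.0, 0.001]
ft_force: [-1.0, -0.2, 6.5]
grip_width: 0.442
```

Same width at another height, so the jaws really are on the head. A short lift will test the grip.

>>> move_arm(
  moves=[
    [[0, 0, -0.3], [0, 0, 0], 0.3],
    [[0, 0, -0.5], [0, 0, 0], 0.3],
    [[0, 0, 0], [0, 0, 0], 0.3],
    [[0, 0, 0], [0, 0, 0], 0.3],
  ],
)

```text
clock: 22.52
position: [0.6698, 0.0097, 0.077]
ee_rot: [0.055, 0.998, 0.0, -0.0]
ft_force: [1.0, -0.7, -1.5]
grip_width: 0.44
```

```bash
python3 -c "
from h import *
to(.6695,.0095,.09,85)
a=camera('side')[:,:,::-1].astype(float)[205:305,340:430];b=np.clip((a-40)*2.2,0,255).astype(np.uint8)
cv2.imwrite('pics/g6.png',cv2.resize(b,None,fx=6,fy=6,interpolation=cv2.INTER_CUBIC))"
```

```text
t 22.525 pos [0.6698 0.0097 0.077 ] rows(final axes) [ 0.01 -0.01 -0.52] (now) [ 0.01 -0.01 -0.52] turn [ 0.  -0.  -1.3] F [ 1.  -0.7 -1.5] g 0.44
```

View pics/g6.png

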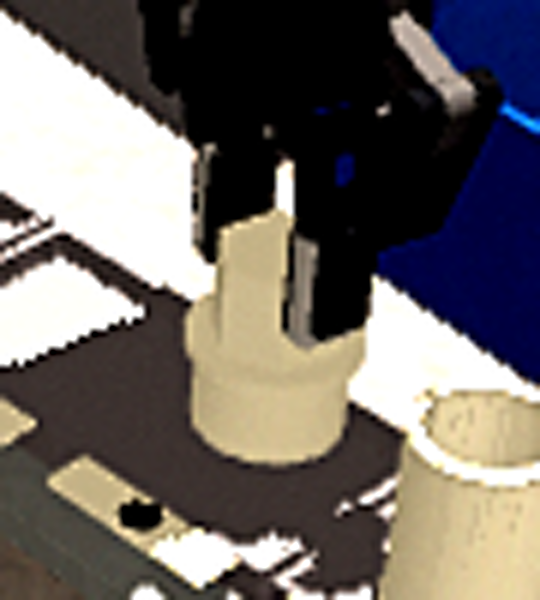

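The plug is held upright and clear of its tray. Carrying on.

>>> move_arm(
  moves=[
    [[0, 0, -1], [0, 0, 0], 0.3],
    [[0, 0, -1], [0, 0, 0], 0.3],
    [[0, 0, -1], [0, 0, 0], 0.3],
    [[0.4, 0.1, -0.3], [0, 0, 0], 0.3],
    [[0, 0, 0], [0, 0, 0], 0.3],
  ],
)

```text
clock: 23.2
position: [0.6594, 0.0139, 0.1592]
ee_rot: [0.055, 0.998, 0.0, -0.0]
ft_force: [-0.1, 0.0, -1.6]
grip_width: 0.443
```

```bash
python3 -c "
from h import *
to(.4569,.0705,.154,84)"
```

```text
t 23.2 pos [0.6594 0.0139 0.1592] rows(final axes) [8.29 1.41 0.21] (now) [8.3  1.36 0.21] turn [ 0.  -0.  -0.3] F [-0.1  0.  -1.6] g 0.443
```

>>> move_arm(
  moves=[
    [[0.7, 0.1, 0], [0, 0, 0], 0.3],
    [[1, 0.2, 0], [0, 0, 0], 0.3],
    [[1, 0.2, 0], [0, 0, 0], 0.3],
    [[1, 0.2, 0], [0, 0, 0], 0.3],
    [[1, 0.2, 0], [0, 0, 0], 0.3],
  ],
)

```text
clock: 23.82
position: [0.5443, 0.0488, 0.1581]
ee_rot: [0.055, 0.998, -0.0, -0.001]
ft_force: [0.4, -0.1, -0.6]
grip_width: 0.439
```

>>> move_arm(
  moves=[
    [[1, 0.2, 0], [0, 0, 0], 0.3],
    [[1, 0.2, 0], [0, 0, 0], 0.3],
    [[1, 0.1, 0], [0, 0, 0], 0.3],
    [[0.6, 0, 0], [0, 0, 0], 0.3],
    [[0, 0, 0], [0, 0, 0], 0.3],
  ],
)

```text
clock: 24.45
position: [0.4572, 0.0709, 0.1592]
ee_rot: [0.055, 0.998, 0.0, -0.0]
ft_force: [0.7, -0.1, -0.3]
grip_width: 0.442
```

```bash
python3 -c "
from h import *
to(.4569,.0705,.054,84)"
```

```text
t 24.45 pos [0.4572 0.0709 0.1592] rows(final axes) [ 0.01 -0.02  4.21] (now) [ 0.01 -0.02  4.21] turn [ 0.  -0.  -0.3] F [ 0.7 -0.1 -0.3] g 0.442
```

>>> move_arm(
  moves=[
    [[0, 0, 1], [0, 0, 0], 0.3],
    [[0, 0, 1], [0, 0, 0], 0.3],
    [[0, 0, 1], [0, 0, 0], 0.3],
    [[0, 0, 0.8], [0, 0, 0], 0.3],
    [[0, 0, 0.3], [0, 0, 0], 0.3],
  ],
)

```text
clock: 25.08
position: [0.4578, 0.0703, 0.0558]
ee_rot: [0.055, 0.998, -0.001, -0.001]
ft_force: [0.0, -0.3, -1.0]
grip_width: 0.438
```

>>> move_arm(
  moves=[
    [[0, 0, 0.1], [0, 0, 0], 0.3],
    [[0, 0, 0], [0, 0, 0], 0.3],
  ],
)

```text
clock: 25.32
position: [0.4583, 0.0709, 0.055]
ee_rot: [0.055, 0.998, 0.0, 0.0]
ft_force: [0.2, 0.6, 0.0]
grip_width: 0.439
```

>>> move_arm(
  moves=[
    [[0, 0, 0.04], [0, 0, 0], 0.3],
    [[0, 0, 0], [0, 0, 0], 0.3],
  ],
)

```text
clock: 25.58
position: [0.4583, 0.0711, 0.054]
ee_rot: [0.055, 0.998, 0.0, 0.001]
ft_force: [0.6, -0.1, 1.0]
grip_width: 0.444
```

>>> move_arm(
  moves=[
    [[0, 0, 0.04], [0, 0, 0], 0.3],
    [[0, 0, 0], [0, 0, 0], 0.3],
  ],
)

```text
clock: 25.82
position: [0.4586, 0.0711, 0.0539]
ee_rot: [0.055, 0.998, 0.0, 0.001]
ft_force: [-3.7, -0.9, 15.4]
grip_width: 0.441
```

Contact. Release, rise, then on to the coupling.

>>> move_arm(
  moves=[
    [[0, 0, -0.05], [0, 0, 0], 0.3],
    [[0, 0, 0], [0, 0, 0], 0.65],
    [[0, 0, 0], [0, 0, 0], 0.65],
    [[0, 0, 0], [0, 0, 0], 0.65],
  ],
)

```text
clock: 26.32
position: [0.4578, 0.0709, 0.0537]
ee_rot: [0.055, 0.998, -0.0, -0.0]
ft_force: [-0.7, 0.1, 0.3]
grip_width: 0.646
```

>>> move_arm(
  moves=[
    [[0, 0, -0.5], [0, 0, 0], 0.7],
    [[0, 0, -1], [0, 0, 0], 0.75],
    [[0, 0, -1], [0, 0, 0], 0.75],
    [[0, 0, -1], [0, 0, 0], 0.75],
    [[-0.5, -0.3, 0], [0, 0, 0], 0.75],
  ],
)

```text
clock: 26.95
position: [0.4707, 0.0627, 0.1438]
ee_rot: [0.054, 0.999, 0.001, 0.002]
ft_force: [0.5, -0.1, -0.3]
grip_width: 0.753
```

```bash
python3 -c "
from h import *
to(.6747,-.0699,.15,84)"
```

```text
t 26.95 pos [0.4707 0.0627 0.1438] rows(final axes) [-8.67 -4.42 -0.25] (now) [-8.69 -4.39 -0.23] turn [ 0.1  0.2 -0.2] F [ 0.5 -0.1 -0.3] g 0.753
```

>>> move_arm(
  moves=[
    [[-1, -0.5, 0], [0, 0, 0], 0.75],
    [[-1, -0.5, 0], [0, 0, 0], 0.75],
    [[-1, -0.5, 0], [0, 0, 0], 0.75],
    [[-1, -0.5, 0], [0, 0, 0], 0.75],
    [[-1, -0.5, 0], [0, 0, 0], 0.75],
  ],
)

```text
clock: 27.58
position: [0.5876, -0.015, 0.1407]
ee_rot: [0.055, 0.998, -0.0, -0.0]
ft_force: [0.2, -0.2, -0.1]
grip_width: 0.748
```

>>> move_arm(
  moves=[
    [[-1, -0.5, 0], [0, 0, 0], 0.75],
    [[-1, -0.5, 0], [0, 0, 0], 0.75],
    [[-1, -0.5, 0], [0, 0, 0], 0.75],
    [[-0.6, -0.4, 0], [0, 0, 0], 0.75],
    [[0, 0, 0], [0, 0, 0], 0.75],
  ],
)

```text
clock: 28.2
position: [0.6712, -0.0729, 0.1403]
ee_rot: [0.056, 0.998, -0.001, -0.001]
ft_force: [-0.2, -0.3, 0.2]
grip_width: 0.75
```

```bash
python3 -c "
from h import *
to(.6747,-.0699,.04,84)"
```

```text
t 28.2 pos [ 0.6712 -0.0729  0.1403] rows(final axes) [-0.13  0.13  4.01] (now) [-0.13  0.14  4.01] turn [-0.1 -0.1 -0.4] F [-0.2 -0.3  0.2] g 0.75
```

>>> move_arm(
  moves=[
    [[-0.13, 0.13, 0.9], [0, 0, 0], 0.75],
    [[0, 0, 1], [0, 0, 0], 0.75],
    [[0, 0, 1], [0, 0, 0], 0.75],
    [[0, 0, 0.9], [0, 0, 0], 0.75],
    [[0, 0, 0.2], [0, 0, 0], 0.75],
  ],
)

```text
clock: 28.82
position: [0.6727, -0.0669, 0.0385]
ee_rot: [0.055, 0.999, 0.0, -0.002]
ft_force: [0.9, 0.9, 0.4]
grip_width: 0.747
```

>>> move_arm(
  moves=[
    [[0, 0, 0], [0, 0, 0], 0.35],
    [[0, 0, 0], [0, 0, 0], 0.35],
    [[0, 0, 0], [0, 0, 0], 0.35],
    [[0, 0, 0], [0, 0, 0], 0.35],
  ],
)

```text
clock: 29.32
position: [0.6748, -0.0681, 0.0417]
ee_rot: [0.055, 0.998, 0.0, 0.0]
ft_force: [-0.5, 0.3, 0.3]
grip_width: 0.504
```

>>> move_arm(
  moves=[
    [[0, 0, -0.5], [0, 0, 0], 0.35],
    [[0, 0, -1], [0, 0, 0], 0.35],
    [[0, 0, -1], [0, 0, 0], 0.35],
    [[0, 0, -1], [0, 0, 0], 0.35],
    [[0.2, 0.2, -0.5], [0, 0, 0], 0.35],
  ],
)

```text
clock: 29.95
position: [0.6708, -0.0631, 0.1436]
ee_rot: [0.056, 0.998, -0.0, 0.001]
ft_force: [0.0, -0.1, 0.0]
grip_width: 0.503
```

```bash
python3 -c "
from h import *
to(.4658,.15,.14,84)"
```

```text
t 29.95 pos [ 0.6708 -0.0631  0.1436] rows(final axes) [9.05 7.62 0.14] (now) [9.1  7.56 0.12] turn [ 0.   0.2 -0.4] F [ 0.  -0.1  0. ] g 0.503
```

>>> move_arm(
  moves=[
    [[0.5, 0.4, 0], [0, 0, 0], 0.35],
    [[1, 0.9, 0], [0, 0, 0], 0.35],
    [[1, 0.9, 0], [0, 0, 0], 0.35],
    [[1, 0.9, 0], [0, 0, 0], 0.35],
    [[1, 0.9, 0], [0, 0, 0], 0.35],
  ],
)

```text
clock: 30.58
position: [0.567, 0.0509, 0.1401]
ee_rot: [0.054, 0.999, -0.0, -0.001]
ft_force: [0.4, 0.3, -0.1]
grip_width: 0.504
```

>>> move_arm(
  moves=[
    [[1, 0.9, 0], [0, 0, 0], 0.35],
    [[1, 0.9, 0], [0, 0, 0], 0.35],
    [[1, 0.8, 0], [0, 0, 0], 0.35],
    [[1, 0.7, 0], [0, 0, 0], 0.35],
    [[0.5, 0.3, 0], [0, 0, 0], 0.35],
  ],
)

```text
clock: 31.2
position: [0.4651, 0.1525, 0.1405]
ee_rot: [0.054, 0.999, -0.0, -0.001]
ft_force: [-0.1, -1.4, -0.0]
grip_width: 0.504
```

>>> move_arm(
  moves=[
    [[0, 0, 0], [0, 0, 0], 0.35],
  ],
)

```text
clock: 31.32
position: [0.4666, 0.1515, 0.1409]
ee_rot: [0.054, 0.999, 0.0, -0.0]
ft_force: [-0.2, -0.6, -0.8]
grip_width: 0.503
```

```bash
python3 -c "
from h import *
to(.4658,.15,.0377,84)"
```

```text
t 31.325 pos [0.4666 0.1515 0.1409] rows(final axes) [ 0.02 -0.06  4.13] (now) [ 0.02 -0.06  4.13] turn [ 0.  -0.  -0.2] F [-0.2 -0.6 -0.8] g 0.503
```

>>> move_arm(
  moves=[
    [[0, -0.06, 1], [0, 0, 0], 0.35],
    [[0, 0, 1], [0, 0, 0], 0.35],
    [[0, 0, 1], [0, 0, 0], 0.35],
    [[0, 0, 0.9], [0, 0, 0], 0.35],
    [[0, 0, 0.2], [0, 0, 0], 0.35],
  ],
)

```text
clock: 31.95
position: [0.467, 0.1481, 0.0375]
ee_rot: [0.056, 0.998, -0.001, -0.001]
ft_force: [-2.8, -2.5, 9.4]
grip_width: 0.504
```

>>> move_arm(
  moves=[
    [[0, 0, 0.06], [0, 0, 0], 0.35],
    [[0, 0, 0], [0, 0, 0], 0.35],
  ],
)

```text
clock: 32.2
position: [0.4679, 0.1494, 0.0379]
ee_rot: [0.055, 0.998, 0.0, 0.0]
ft_force: [0.6, 0.7, -0.5]
grip_width: 0.507
```

>>> move_arm(
  moves=[
    [[0, 0, 0.04], [0, 0, 0], 0.35],
    [[0, 0, 0], [0, 0, 0], 0.35],
  ],
)

```text
clock: 32.45
position: [0.468, 0.1496, 0.0374]
ee_rot: [0.055, 0.998, 0.0, 0.001]
ft_force: [-2.8, -1.8, 8.7]
grip_width: 0.502
```

Contact. Release and back off towards the robot and up.

>>> move_arm(
  moves=[
    [[0, 0, -0.03], [0, 0, 0], 0.35],
    [[0, 0, 0], [0, 0, 0], 0.68],
    [[0, 0, 0], [0, 0, 0], 0.68],
    [[0, 0, 0], [0, 0, 0], 0.68],
  ],
)

```text
clock: 32.95
position: [0.4673, 0.1496, 0.037]
ee_rot: [0.055, 0.998, 0.0, -0.0]
ft_force: [0.4, -0.0, 0.4]
grip_width: 0.682
```

>>> move_arm(
  moves=[
    [[0, 0, -0.5], [0, 0, 0], 0.68],
    [[0, 0, -1], [0, 0, 0], 0.68],
    [[0, 0, -1], [0, 0, 0], 0.68],
    [[0, 0, -1], [0, 0, 0], 0.68],
    [[0, 0, -1], [0, 0, 0], 0.68],
  ],
)

```text
clock: 33.58
position: [0.4674, 0.1495, 0.1513]
ee_rot: [0.055, 0.998, 0.0, 0.0]
ft_force: [0.6, 0.8, 0.1]
grip_width: 0.676
```

>>> move_arm(
  moves=[
    [[0, 1, -1], [0, 0, 0], 0.68],
    [[0, 1, 0], [0, 0, 0], 0.68],
    [[0, 1, 0], [0, 0, 0], 0.68],
    [[0, 1, 0], [0, 0, 0], 0.68],
    [[0, 1, 0], [0, 0, 0], 0.68],
  ],
)

```text
clock: 34.2
position: [0.4809, 0.2753, 0.1738]
ee_rot: [0.055, 0.998, -0.0, -0.0]
ft_force: [0.2, -0.3, -0.4]
grip_width: 0.674
```

>>> move_arm(
  moves=[
    [[0, 1, 0], [0, 0, 0], 0.68],
    [[0, 1, 0], [0, 0, 0], 0.68],
    [[0, 1, 0], [0, 0, 0], 0.68],
    [[0, 1, 0], [0, 0, 0], 0.68],
    [[0, 0, 0], [0, 0, 0], 0.68],
  ],
)

```text
clock: 34.83
position: [0.4911, 0.3758, 0.1735]
ee_rot: [0.054, 0.999, -0.0, -0.001]
ft_force: [0.4, 0.1, 0.3]
grip_width: 0.684
```

```bash
python3 -c "
from h import *
c=np.array([.4524,.0307]);d=np.array([.1114,.9938])
P=[c+k*d for k in(-.12,-.04,.04,.12)]
rs=[ring(P[0],.084,.017),ring(P[1],.076,.0283,4,np.radians(43)),ring(P[2],.042,.0255),ring(P[3],.076,.022)]
zoom('top',245,250,195,105,4.1,rs,'f1');zoom('side',190,180,230,190,3.2,rs,'f2')"
```

```text
(no output)
```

View pics/f1.png

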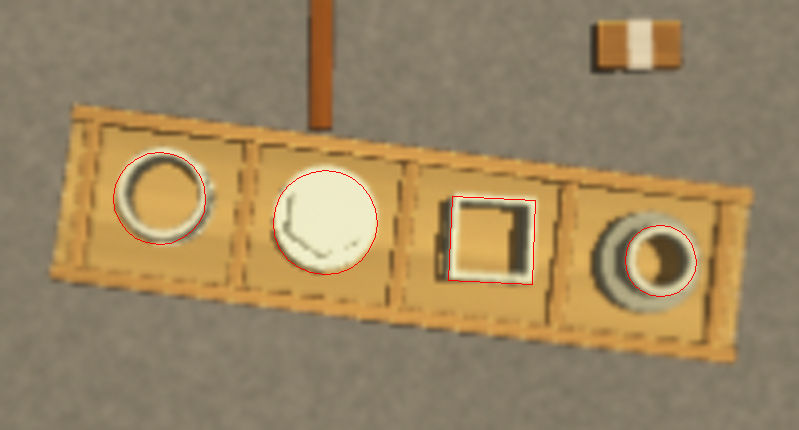

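View pics/f2.png

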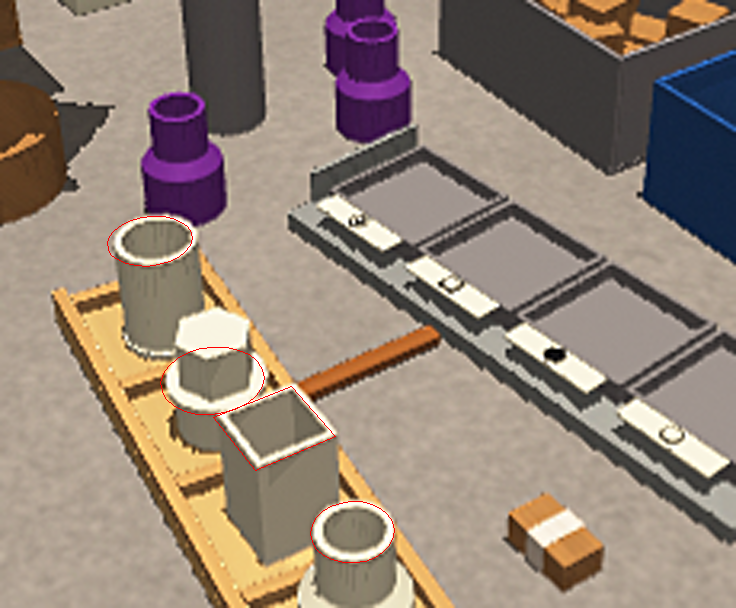

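All four stand upright in the correct pockets, matching the predicted outlines in both views. The gripper is clear of everything. Handing in.

```bash
python3 -c "
from workcell import *
print(get_obs()['clock'],hand_in())"
```

```text
the job is handed in; nothing more can be done
34.925 None
```

All four fittings are in the wooden packing rack in reverse order, and I handed the job in at 34.9 s of the 93 s allowed. From left to right the rack now holds the coupling, plug, square sleeve and reducer. In storage the order was reducer, sleeve, plug, coupling.

- **Final check:** the last top and side pictures show each fitting upright in its own pocket, matching the outlines I predicted to within a few mm. The storage trays in view are empty, the gripper is well clear, and the purple look-alikes were left alone.
- **Forces:** each fitting was lowered until light floor contact before release. The highest reading at the end of any move was about 22 N, against the 120 N wrist limit.
- **One reading that disagreed:** the jaws closed on the plug head at about 38 mm instead of the 34 mm expected across the flats. I re-gripped it higher and got the same width. A test lift then showed it held firmly and upright, and I did not find the cause.

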